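# Post the slim carton through the drop box slot

## Task

Take the slimmer of the two cartons out of the rack and post it through the slot in the top of the drop box. The posting plate is bolted on by eye and sits off-centre, so feel gently for the slot and never force the carton; then push it down past the sprung shutters until it drops to the bottom of the box. Leave everything else where it stands.

Things in the scene. Friction and masses are not known exactly. Their poses are not given: they have to be found in the camera images.
- packet: The slim cardboard carton: 16 mm thick (its x), 96 mm long (its y), 84 mm high (its z), 60 to 130 g. Origin: centre of its underside. It starts upright in the rack's near, narrow compartment, its top 87 mm above the bench and standing 47 mm clear of the rack's walls, and is gripped from above across its thickness.
- drop_box: Grey steel drop box with a clear window in front, fixed to the bench; 176 mm (its x) by 190 mm (its y), 150 mm high, 143 mm deep inside. Origin: centre of its underside; x points away from the window. On the lid, its flat top 150 mm high, is a steel posting plate, 124 by 152 mm, on slotted bolt holes: tight, but 4 to 12 mm off the lid's middle along the box's x; true in y.
- lid_middle (a point): Middle of the box's lid at the height of the plate's top; axes as the box. The plate's slot runs along y, 19 mm wide, 102 mm long, centred here in y but 4 to 12 mm off in x. A 46 mm square hole about the slot's middle lets shut fingertips follow the carton down. Under it two sprung shutter blades (together under 10 N) grip the carton until its top is 20 mm below the plate.
- rack: Dark steel rack fixed to the bench, 104 mm long (its y), four walls 3 mm thick and 40 mm high across its x. Origin: on the bench, 3 mm from its middle. Compartments: near one 19 mm wide centred at x = -31 mm, empty middle one, far one 29 mm wide centred at x = 31 mm; floor 3 mm high. The two cartons in it stand 41 mm apart.
- thick_packet: The thicker carton, 26 by 96 by 84 mm, upright in the rack's far compartment. Origin: centre of its underside. To be left there.
- tape_roll: Bystander: brown roll of packing tape, 117 mm across, 48 mm high, lying flat. Origin: centre of its underside.
- carton: Bystander: small shipping carton, 61 by 120 by 55 mm. Origin: centre of its underside.
- glue_stick: Bystander: glue stick standing upright, 28 mm across, 95 mm high. Origin: centre of its underside.
- stapler: Bystander: red desk stapler, 145 by 36 by 47 mm. Origin: centre of its underside.
- marker: Bystander: white marker pen lying on the bench, 135 mm long, 16 mm thick. Origin: centre of its underside.
Things that resemble listed ones, but are neither listed nor needed, are in the scene too. What is shaped like the packet but black, green or red is not meant.

How it is judged:
On the way:
1. the slim carton stands upright in the slot, its lower edge at least 25 mm below the plate (z of packet in the frame of drop_box between 0.06 and 0.125 m and x of packet in the frame of drop_box between -0.025 and 0.025 m and y of packet in the frame of drop_box between -0.02 and 0.02 m and angle between packet's own z axis and vertical below 0.2 rad), for 0.2 s.
At the end, for the whole second after the job is handed in: The slim carton is inside the drop box, dropped clear of the shutters to the bottom (its underside's centre less than 50 mm above the bench), at rest; the other things are where they stood (z of packet in the frame of drop_box below 0.05 m and height (world z) of packet above -0.01 m and x of packet in the frame of drop_box between -0.088 and 0.088 m and y of packet in the frame of drop_box between -0.095 and 0.095 m and linear speed of packet below 0.02 m/s); the robot touches nothing.
It fails at once if the slim carton is pressed against the box, its plate or shutters with more than 50 N (its edges crush) before it drops in (contact force between packet and drop_box above 50 N and z of packet in the frame of drop_box above 0.06 m).
It fails at once if a bystander or the thicker carton is moved more than 20 mm (distance of any of thick_packet, tape_roll, carton, glue_stick, stapler, marker from where it was at the start of the episode above 0.02 m).
It also fails if it takes over 69 s, if anything falls off the work surface, if the arm or the gripper's body presses on something with over 40 N, if the wrist force passes 120 N, or if a joint passes its speed limit or range.

## Robot

A 7-joint arm with a two-finger parallel gripper is mounted at the origin on the work surface; the furniture and walls round the work are solid. World frame = base frame: x ahead of the robot, y to its left, z up, the work surface at z = 0. Lengths are in m, angles in rad, forces in N, time in s.
With the tool pointing down it reaches from about 0.4 to 0.85 m from the base axis. Payload 10.4 kg.
Tool frame: the origin (TCP) lies at the very end of the fingers, on their centre line; the grasp point (between the pads) lies 19 mm behind it (manip.tcp_to_grasp is the z of the grasp point in the tool frame, in m); z points along the fingers, x is the direction in which the jaws open and shut, and the axes are right-handed (so a half turn about z gives the same grasp; the last joint's range is limited). The gripper opens to 85 mm and grips with 20 to 120 N. Pads are 22 mm wide; open, the fingers measure 114 mm over their backs; the gripper's body (76 mm by 85 mm) begins 54 mm behind the grasp point. The pads swing forward as they close: fully open they stand 13 mm farther back than shut.
Start: joints at [1.297, 0.332, -0.065, 1.46, 0.022, 1.35, -0.088], TCP at [0.155, -0.605, 0.231] pointing down, gripper open.
Joint ranges: [-2.6, 2.6], [-0.5, 2.12], [-1.47, 1.34], [0.16, 2.42], [-1.27, 4.41], [0.06, 2.06], [-2.6, 2.6]. Speed limits (rad/s): [2.22, 2.22, 2.79, 2.79, 3.14, 3.14, 3.14].

## Interface

Orientations are given as a unit quaternion [x, y, z, w].
In Python, from workcell import manip gives the robot as it stands.
- The arm moves only by the tool servo_tool, never from a script. Its argument "moves" is a list of rows, each an object with "travel": the shift along the tool's x, y, z in mm, a list of three; "dr": the turn, a rotation vector about the tool's x, y, z in degrees, a list of three. A call has 1 to 12 rows; each row shifts and turns the commanded pose from where the row before left it, along the tool's axes as they then stand; what a row does not reach is not made up. A row lasts 1/8 s, in which the tool goes at most 62.5 mm and 10.7 degrees, less where a joint would pass 70% of its speed; a pose out of reach is approached as far as the arm can. A call is refused whole if a number of a shift passes 62.5 or a number of a turn 10.7, either way. A call with a gripper value outside its range is refused whole. "claw" is the closure, from 0 (fully open) to 1 (shut), set as the call begins (left out, the last holds). The fingers move at their own pace and stop on an object; "squeeze" is the grip in N (left out, the last holds). Time passes only in rows, so rows that do not move let the fingers close. It gives the time, the measured TCP pose, the force and the opening at its end, in the units of the state.
- manip.get_obs(): the state, without advancing time (a new reading comes with each control period).
- manip.camera(name): name is "side" or "top" or "wrist"; returns the picture (400x640x3 uint8, blue, green, red); there is no depth.
- manip.calibration(name): a dict with "intrinsics" (3x3 intrinsics, pixels), "view" (4x4, takes a point from world to camera coordinates). Camera axes: x right, y down, z forward; pixel columns grow to the right and rows downward; lengths in m; the calibration is good to about 2 mm. A picture is of the moment at which its call begins: read the wrist's pose just before it. calibration takes no time and is no camera call; for the wrist camera it gives the pose at the moment of the call.
- manip.hand_in(): hands the job in, once; it reports no verdict.
The state is a dict: "clock": time; "joint_pos": joint angles; "joint_velocities": joint speeds; "tau": joint torques, N m; "position": TCP position; "ee_rot": TCP orientation; "ft_force": force on the tool from outside, world axes, zero at the start; "torque": the same for the moment, N m; "grip_width": opening from 0.0 (shut) to 1.0 (fully open).
Only numpy, scipy, OpenCV 4.12 (cv2) and the standard library are available. Lean on these libraries where they do the work, as an engineer would, in place of code of your own. Each camera call takes 0.05 s, during which the arm holds its last target. There are 200 camera calls.

## Working session

There is one attempt and no reset: what is moved stays moved. The work goes in short steps, Python scripts to look and compute and a tool call to move; the robot and the scene stay as the last step left them, time stands still between calls to the robot, and variables do not carry over. Pictures are saved under pics/ and viewed, on a budget of 10 in all, crops included, one or two more only if the job needs it, and the job is handed in when it is done.

Besides the shell and the picture viewer there is one more tool, called after "Request:" by a JSON object that holds its "api" and its "payload", one argument or row to a line. servo_tool: Moves the arm, as the interface text tells. Its arguments: {"type":"object","properties":{"moves":{"type":"array","items":{"type":"object","properties":{"travel":{"type":"array","items":{"type":"number"}},"dr":{"type":"array","items":{"type":"number"}}}}},"claw":{"type":"number"},"squeeze":{"type":"number"}},"required":["moves"]}

```bash
mkdir -p pics; ls
python3 - <<'E'
from workcell import manip
import cv2
o=manip.get_obs();print(o, manip.tcp_to_grasp)
for n in("top","side"):
    cv2.imwrite(f"pics/{n}0.png",manip.camera(n)); print(n,manip.calibration(n))
E
```

```text
pics
{'clock': 0.0, 'joint_pos': array([ 1.29742908,  0.3328842 , -0.06469155,  1.46094495,  0.02157985,
        1.34987868, -0.08851141]), 'joint_velocities': array([-0.00081437,  0.0011457 ,  0.00037371,  0.00027409, -0.00054536,
       -0.00045356,  0.0009956 ]), 'tau': array([-3.82880617e-04, -6.25441217e+01,  4.95956652e-02, -3.91606450e+01,
        1.62312255e-02,  9.81696357e-03, -4.82634221e-06]), 'position': array([ 0.15499677, -0.60509277,  0.23050646]), 'ee_rot': array([ 7.89982271e-01, -6.13129274e-01, -5.75604606e-04, -4.16255032e-04]), 'ft_force': array([0.13514424, 0.00830142, 0.19572641]), 'torque': array([ 0.00559826, -0.00355987,  0.06600654]), 'grip_width': 0.9985744999719515} -0.0187
top {'intrinsics': array([[494.79985621,   0.        , 312.65718812],
       [  0.        , 494.79985621, 205.60815542],
       [  0.        ,   0.        ,   1.        ]]), 'view': array([[-0.02955889, -0.99953489,  0.00750202, -0.0751791 ],
       [-0.98100427,  0.02756971, -0.19201703,  0.56031872],
       [ 0.19172089, -0.01303532, -0.98136292,  1.45565961],
       [ 0.        ,  0.        ,  0.        ,  1.        ]])}
side {'intrinsics': array([[405.03278137,   0.        , 320.21973511],
       [  0.        , 405.03278137, 200.41726439],
       [  0.        ,   0.        ,   1.        ]]), 'view': array([[ 0.91783077, -0.39694144,  0.00491618, -0.51472807],
       [-0.26740677, -0.62737137, -0.73136775,  0.16840713],
       [ 0.29339444,  0.6699572 , -0.68196558,  0.93986589],
       [ 0.        ,  0.        ,  0.        ,  1.        ]])}
```

View pics/top0.png

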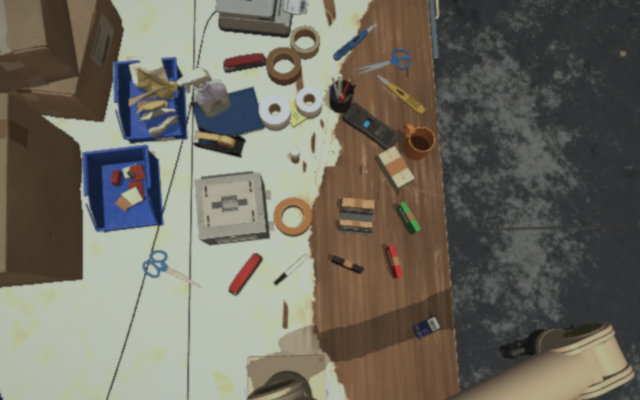

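View pics/side0.png

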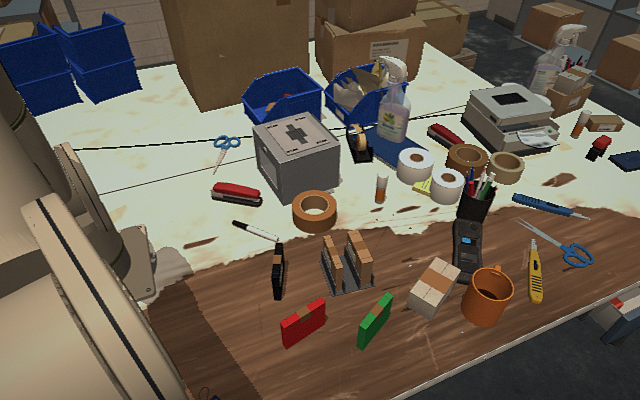

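```bash
cat > h.py <<'E'
import numpy as np,cv2
from workcell import manip
def ray(n,u,v,z,c=None):
    c=c or manip.calibration(n);K,V=c["intrinsics"],c["view"];R,t=V[:3,:3],V[:3,3]
    o=-R.T@t; d=R.T@np.linalg.inv(K)@[u,v,1]
    return o+d*(z-o[2])/d[2]
def proj(n,p,c=None):
    c=c or manip.calibration(n);q=c["view"][:3]@np.r_[p,1];q=c["intrinsics"]@q;return q[:2]/q[2]
E
python3 - <<'E'
from h import *
t=cv2.imread("pics/top0.png");s=cv2.imread("pics/side0.png")
z=lambda im,x,y,w,h,k:cv2.resize(im[y:y+h,x:x+w],(w*k,h*k),interpolation=cv2.INTER_CUBIC)
a=z(t,185,165,100,85,4);b=z(t,325,185,60,60,5)
c=z(s,245,105,100,100,4);d=z(s,315,220,65,80,5)
m=np.zeros((600,800,3),np.uint8)
a=cv2.resize(a,(400,300));b=cv2.resize(b,(300,300))
m[:300,:400]=a;m[:300,400:700]=b
c=cv2.resize(c,(300,300));d=cv2.resize(d,(243,300));m[300:,:300]=c;m[300:,400:643]=d
cv2.imwrite("pics/m.png",m)
for n,u,v,zz in [("top",231,206,.15),("top",356,226,.087),("top",357,203,.087),("side",297,132,.15),("side",331,250,.087),("side",357,245,.087)]: print(n,u,v,ray(n,u,v,zz))
E
```

```text
top 231 206 [0.54468161 0.14277425 0.15      ]
top 356 226 [ 0.48642543 -0.21745518  0.087     ]
top 357 203 [ 0.55580458 -0.22367172  0.087     ]
side 297 132 [0.55731963 0.15319249 0.15      ]
side 331 250 [ 0.49290751 -0.21500897  0.087     ]
side 357 245 [ 0.55148113 -0.22453328  0.087     ]
```

View pics/m.png

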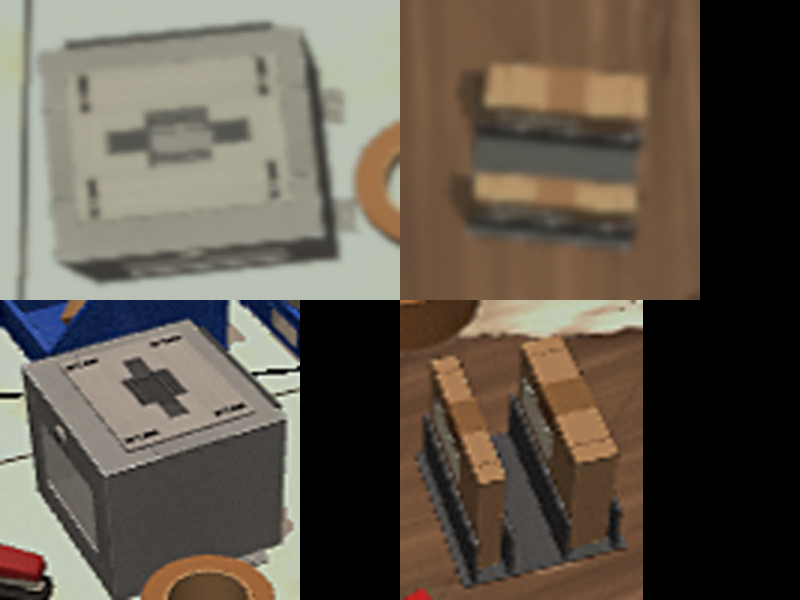

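```bash
cat >> h.py <<'E'
from scipy.spatial.transform import Rotation as Ro
def plan(pos,yaw,n):
    """rows to go to TCP pos, tool pointing down with tool x at world angle yaw (deg)"""
    o=manip.get_obs();R=Ro.from_quat(o["ee_rot"]);p=o["position"]
    G=Ro.from_euler("z",yaw,degrees=True)*Ro.from_euler("x",180,degrees=True)
    w=(R.inv()*G).as_rotvec(degrees=True)/n;d=(np.array(pos)-p)/n
    rows=[]
    for i in range(n):
        rows.append((R.inv().apply(d)*1000).round(1).tolist());R=R*Ro.from_rotvec(w,degrees=True)
    print("clock",o["clock"],"pos",p.round(4),"dr/row",w.round(2),*rows,sep="\n")
E
python3 - <<'E'
from h import *
o=manip.get_obs();c=manip.calibration("wrist");V=c["view"]
R=Ro.from_quat(o["ee_rot"]).as_matrix();cp=-V[:3,:3].T@V[:3,3]
print("cam in tool",R.T@(cp-o["position"]),"axes\n",R.T@V[:3,:3].T,c["intrinsics"])
plan([.50,-.22,.23],-6.6,12)
E
```

```text
cam in tool [ 2.36535711e-05 -8.33106531e-02 -1.43198847e-01] axes
 [[ 9.99999743e-01  8.71750019e-05 -7.12231155e-04]
 [ 1.46976880e-04  9.46661488e-01  3.22229739e-01]
 [ 7.02332183e-04 -3.22229761e-01  9.46661232e-01]] [[346.09802469   0.         320.84261406]
 [  0.         346.09802469 196.31801125]
 [  0.           0.           1.        ]]
clock
0.1
pos
[ 0.155  -0.6051  0.2306]
dr/row
[-0.    0.01 -5.75]
[-24.0, -35.8, 0.1]
[-20.2, -38.0, 0.1]
[-16.3, -39.9, 0.1]
[-12.2, -41.3, 0.1]
[-8.0, -42.3, 0.1]
[-3.8, -42.9, 0.1]
[0.6, -43.1, 0.1]
[4.9, -42.8, 0.1]
[9.1, -42.1, 0.1]
[13.3, -41.0, 0.1]
[17.4, -39.4, 0.0]
[21.2, -37.5, 0.0]
```

Request:
{"api": "servo_tool", "payload": {
  "moves": [
    {"travel":[-24,-36,0],"dr":[0,0,-5.75]},
    {"travel":[-20,-38,0],"dr":[0,0,-5.75]},
    {"travel":[-16,-40,0],"dr":[0,0,-5.75]},
    {"travel":[-12,-41,0],"dr":[0,0,-5.75]},
    {"travel":[-8,-42,0],"dr":[0,0,-5.75]},
    {"travel":[-4,-43,0],"dr":[0,0,-5.75]},
    {"travel":[1,-43,0],"dr":[0,0,-5.75]},
    {"travel":[5,-43,0],"dr":[0,0,-5.75]},
    {"travel":[9,-42,0],"dr":[0,0,-5.75]},
    {"travel":[13,-41,0],"dr":[0,0,-5.75]},
    {"travel":[17,-39,0],"dr":[0,0,-5.75]},
    {"travel":[21,-37,0],"dr":[0,0,-5.75]}
  ],
  "claw": 0.5,
  "squeeze": 40
}}

```text
clock: 1.6
position: [0.5001, -0.221, 0.2311]
ee_rot: [0.998, -0.056, -0.0, 0.0]
ft_force: [0.4, -1.2, -0.1]
grip_width: 0.5
```

Request:
{"api": "servo_tool", "payload": {
  "moves": [
    {"travel":[0,0,0],"dr":[0,0,0]},
    {"travel":[0,0,0],"dr":[0,0,0]}
  ]
}}

```text
clock: 1.85
position: [0.499, -0.2226, 0.2309]
ee_rot: [0.998, -0.058, -0.0, 0.0]
ft_force: [0.1, 0.6, 0.1]
grip_width: 0.503
```

Run:
```python
from h import *
c=manip.calibration("wrist");o=manip.get_obs()
print(o["position"],o["grip_width"])
im=manip.camera("wrist");cv2.imwrite("pics/w1.png",im);np.save("w1.npy",c["view"])
```

```text
[ 0.498976   -0.22264491  0.23092513] 0.5025626664260621
```

View pics/w1.png

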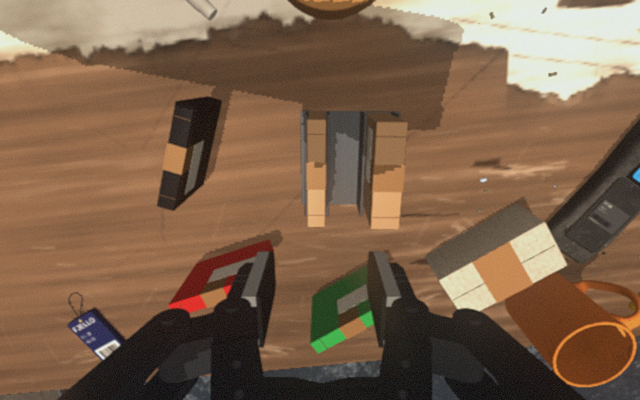

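Run:
```python
from h import *
im=cv2.imread("pics/w1.png");c={"intrinsics":manip.calibration("wrist")["intrinsics"],"view":np.load("w1.npy")}
h=cv2.cvtColor(im,cv2.COLOR_BGR2HSV)
for v in (125,150,165,185,205,213):
    print(v,[f"{u}:{tuple(int(k) for k in im[v,u])}" for u in list(range(301,332,2))])
print([f"{v}:{tuple(int(k) for k in im[v,316])}" for v in list(range(104,126,2))+list(range(206,232,2))])
for u,v in [(307,120),(327,120),(307,215),(325,215),(316,111),(316,216),(372,122),(406,122),(371,216),(400,216)]: print(u,v,ray("",u,v,.087,c).round(4))
```

```text
125 ['301:(90, 99, 105)', '303:(82, 88, 92)', '305:(62, 68, 73)', '307:(65, 92, 126)', '309:(80, 114, 151)', '311:(83, 117, 154)', '313:(74, 113, 153)', '315:(82, 118, 154)', '317:(77, 113, 150)', '319:(78, 115, 154)', '321:(77, 113, 155)', '323:(80, 117, 153)', '325:(72, 103, 136)', '327:(56, 60, 66)', '329:(64, 66, 75)', '331:(65, 70, 73)']
150 ['301:(94, 106, 116)', '303:(105, 109, 116)', '305:(94, 97, 107)', '307:(71, 96, 127)', '309:(78, 113, 152)', '311:(81, 113, 155)', '313:(75, 112, 151)', '315:(84, 116, 154)', '317:(75, 107, 150)', '319:(75, 112, 153)', '321:(78, 112, 151)', '323:(77, 110, 152)', '325:(66, 90, 122)', '327:(57, 64, 72)', '329:(60, 70, 73)', '331:(69, 71, 79)']
165 ['301:(93, 103, 123)', '303:(102, 108, 114)', '305:(92, 100, 113)', '307:(95, 139, 192)', '309:(97, 145, 202)', '311:(90, 144, 198)', '313:(90, 136, 192)', '315:(57, 87, 123)', '317:(59, 88, 124)', '319:(59, 89, 124)', '321:(51, 84, 117)', '323:(82, 122, 173)', '325:(84, 125, 170)', '327:(59, 66, 76)', '329:(64, 71, 81)', '331:(66, 74, 81)']
185 ['301:(93, 108, 130)', '303:(102, 108, 115)', '305:(89
[... 1177 characters left out ...]
 '120:(77, 112, 149)', '122:(83, 118, 156)', '124:(79, 118, 154)', '206:(119, 171, 225)', '208:(123, 175, 226)', '210:(119, 174, 224)', '212:(117, 175, 223)', '214:(111, 160, 214)', '216:(114, 165, 221)', '218:(121, 177, 227)', '220:(114, 168, 222)', '222:(114, 169, 224)', '224:(123, 177, 229)', '226:(108, 159, 209)', '228:(74, 103, 144)', '230:(78, 109, 148)']
307 120 [ 0.4938 -0.1704  0.087 ]
327 120 [ 0.51   -0.1723  0.087 ]
307 215 [ 0.483 -0.253  0.087]
325 215 [ 0.499  -0.2549  0.087 ]
316 111 [ 0.502  -0.1642  0.087 ]
316 216 [ 0.4909 -0.2549  0.087 ]
372 122 [ 0.5463 -0.1782  0.087 ]
406 122 [ 0.5739 -0.1814  0.087 ]
371 216 [ 0.5397 -0.2606  0.087 ]
400 216 [ 0.5654 -0.2637  0.087 ]
```

Run:
```python
from h import *
plan([.4958,-.2175,.10],-7.2,4)
```

```text
clock
1.9
pos
[ 0.4988 -0.2232  0.231 ]
dr/row
[0.01 0.01 0.11]
[-0.9, -1.3, 32.8]
[-0.9, -1.3, 32.8]
[-0.9, -1.3, 32.8]
[-0.9, -1.3, 32.8]
```

Request:
{"api": "servo_tool", "payload": {
  "moves": [
    {"travel":[-1,-1.5,30],"dr":[0,0,0.2]},
    {"travel":[-1,-1.5,30],"dr":[0,0,0.2]},
    {"travel":[-1,-1.5,30],"dr":[0,0,0]},
    {"travel":[0,-1,30],"dr":[0,0,0]},
    {"travel":[0,0,10],"dr":[0,0,0]},
    {"travel":[0,0,0],"dr":[0,0,0]},
    {"travel":[0,0,0],"dr":[0,0,0]}
  ]
}}

```text
clock: 2.78
position: [0.4978, -0.2169, 0.1026]
ee_rot: [0.998, -0.062, 0.001, 0.0]
ft_force: [0.3, 0.2, 0.2]
grip_width: 0.5
```

Run:
```python
from h import *
plan([.4958,-.2175,.058],-7.2,4)
cv2.imwrite("pics/w2.png",manip.camera("wrist"))
```

```text
clock
2.775
pos
[ 0.4978 -0.2169  0.1026]
dr/row
[ 0.01 -0.03  0.03]
[-0.5, 0.2, 11.1]
[-0.5, 0.2, 11.1]
[-0.5, 0.2, 11.1]
[-0.5, 0.2, 11.1]
```

View pics/w2.png

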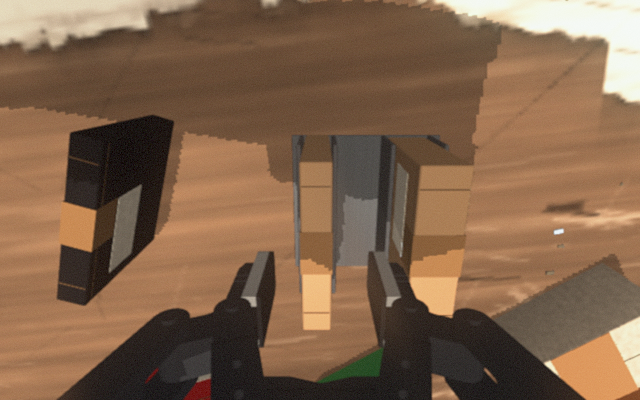

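Request:
{"api": "servo_tool", "payload": {
  "moves": [
    {"travel":[-1,0,11],"dr":[0,0,0]},
    {"travel":[-1,0,11],"dr":[0,0,0]},
    {"travel":[0,0.5,11],"dr":[0,0,0]},
    {"travel":[0,0,11],"dr":[0,0,0]},
    {"travel":[0,0,0],"dr":[0,0,0]},
    {"travel":[0,0,0],"dr":[0,0,0]}
  ]
}}

```text
clock: 3.58
position: [0.4954, -0.2165, 0.0575]
ee_rot: [0.998, -0.061, 0.0, 0.0]
ft_force: [0.0, -0.1, 1.0]
grip_width: 0.497
```

Request:
{"api": "servo_tool", "payload": {
  "moves": [
    {"travel":[0,0,0],"dr":[0,0,0]},
    {"travel":[0,0,0],"dr":[0,0,0]},
    {"travel":[0,0,0],"dr":[0,0,0]},
    {"travel":[0,0,0],"dr":[0,0,0]},
    {"travel":[0,0,0],"dr":[0,0,0]},
    {"travel":[0,0,0],"dr":[0,0,0]}
  ],
  "claw": 1,
  "squeeze": 40
}}

```text
clock: 4.32
position: [0.4955, -0.2167, 0.0578]
ee_rot: [0.998, -0.061, 0.0, 0.0]
ft_force: [-1.3, 0.7, 5.3]
grip_width: 0.18
```

Request:
{"api": "servo_tool", "payload": {
  "moves": [
    {"travel":[0,0,-8],"dr":[0,0,0]},
    {"travel":[0,0,-15],"dr":[0,0,0]},
    {"travel":[0,0,-20],"dr":[0,0,0]},
    {"travel":[0,0,-25],"dr":[0,0,0]},
    {"travel":[0,0,-30],"dr":[0,0,0]},
    {"travel":[0,0,-35],"dr":[0,0,0]},
    {"travel":[0,0,-35],"dr":[0,0,0]},
    {"travel":[0,0,-25],"dr":[0,0,0]},
    {"travel":[0,0,-15],"dr":[0,0,0]},
    {"travel":[0,0,0],"dr":[0,0,0]},
    {"travel":[0,0,0],"dr":[0,0,0]}
  ]
}}

```text
clock: 5.7
position: [0.4946, -0.2164, 0.2642]
ee_rot: [0.998, -0.061, -0.001, -0.0]
ft_force: [-0.6, 0.6, -1.5]
grip_width: 0.183
```

Run:
```python
from h import *
# lid: light/grey corners in initial top & side pictures -> rays at z=.15
print("top corners", *[ray("top",u,v,.15).round(4) for u,v in [(195,180),(261,173),(270,234),(199,240)]],sep="\n")
t=lambda x,y:(185+x/4,165+y*85/300)
s=lambda x,y:(245+x/3,105+(y-300)/3)
print("top zoom corners",*[ray("top",*t(*p),.15).round(4) for p in [(41,50),(300,28),(333,232),(55,262)]],sep="\n")
print("plate",*[ray("top",*t(*p),.15).round(4) for p in [(70,62),(275,45),(293,205),(80,220)]],sep="\n")
print("slot ends",*[ray("top",*t(*p),.15).round(4) for p in [(107,142),(249,130)]],sep="\n")
print("side corners",*[ray("side",*s(*p),.15).round(4) for p in [(24,368),(107,472),(287,409),(188,319)]],sep="\n")
print("side slot",*[ray("side",*s(*p),.15).round(4) for p in [(138,361),(173,414)]],sep="\n")
plan([.50,.0,.255],-7.2,6)
```

```text
top corners
[0.6239 0.2464 0.15  ]
[0.6395 0.0564 0.15  ]
[0.461  0.0327 0.15  ]
[0.4497 0.2324 0.15  ]
top zoom corners
[0.6264 0.2458 0.15  ]
[0.6398 0.0593 0.15  ]
[0.4705 0.0375 0.15  ]
[0.4519 0.2332 0.15  ]
plate
[0.6157 0.2248 0.15  ]
[0.6259 0.0774 0.15  ]
[0.4932 0.0656 0.15  ]
[0.4853 0.216  0.15  ]
slot ends
[0.5485 0.1976 0.15  ]
[0.5555 0.0964 0.15  ]
side corners
[0.4532 0.2206 0.15  ]
[0.4717 0.0431 0.15  ]
[0.6479 0.0668 0.15  ]
[0.6247 0.242  0.15  ]
side slot
[0.5539 0.1908 0.15  ]
[0.5525 0.0989 0.15  ]
clock
5.7
pos
[ 0.4946 -0.2164  0.2642]
dr/row
[-0.    0.01  0.03]
[-3.5, -35.9, 1.6]
[-3.5, -35.9, 1.6]
[-3.6, -35.9, 1.6]
[-3.6, -35.9, 1.6]
[-3.6, -35.9, 1.5]
[-3.6, -35.9, 1.5]
```

Run:
```python
from h import *
plan([.552,.03,.255],4.1,7)
```

```text
clock
5.7
pos
[ 0.4946 -0.2164  0.2642]
dr/row
[-0.    0.01 -1.59]
[3.8, -35.9, 1.3]
[4.8, -35.8, 1.3]
[5.8, -35.7, 1.3]
[6.8, -35.5, 1.3]
[7.8, -35.3, 1.3]
[8.8, -35.1, 1.3]
[9.7, -34.8, 1.3]
```

Request:
{"api": "servo_tool", "payload": {
  "moves": [
    {"travel":[4,-20,0],"dr":[0,0,-1.6]},
    {"travel":[5,-36,1],"dr":[0,0,-1.6]},
    {"travel":[6,-36,1],"dr":[0,0,-1.6]},
    {"travel":[7,-36,1],"dr":[0,0,-1.6]},
    {"travel":[8,-36,1],"dr":[0,0,-1.6]},
    {"travel":[9,-35,1],"dr":[0,0,-1.6]},
    {"travel":[8,-30,1],"dr":[0,0,-1.6]},
    {"travel":[2,-20,1],"dr":[0,0,0]},
    {"travel":[0,0,0],"dr":[0,0,0]},
    {"travel":[0,0,0],"dr":[0,0,0]}
  ]
}}

```text
clock: 6.95
position: [0.5505, 0.0304, 0.2579]
ee_rot: [0.999, 0.036, -0.0, 0.0]
ft_force: [0.7, 0.4, -0.8]
grip_width: 0.179
```

Run:
```python
from h import *
c=manip.calibration("wrist");o=manip.get_obs()
print(o["position"],o["ee_rot"],o["grip_width"])
im=manip.camera("wrist");cv2.imwrite("pics/w3.png",im);np.save("w3.npy",c["view"])
```

```text
[0.55051962 0.03042968 0.25793185] [ 9.99336906e-01  3.64090730e-02 -3.12034116e-04  1.74840416e-04] 0.17899491643461424
```

View pics/w3.png

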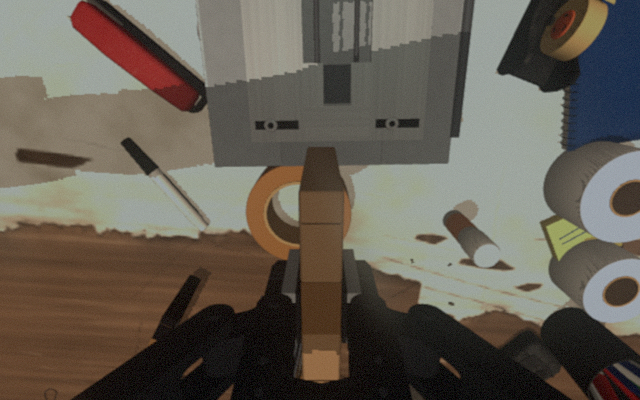

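Run:
```python
from h import *
im=cv2.imread("pics/w3.png");c={"intrinsics":manip.calibration("wrist")["intrinsics"],"view":np.load("w3.npy")}
g=cv2.cvtColor(im,cv2.COLOR_BGR2GRAY)
for v in (72,80,88,96):
    r=cv2.GaussianBlur(g,(1,5),0)[v].astype(int)
    d=np.diff(r)
    a=315+np.argmin(d[315:332]);b=342+np.argmax(d[342:358])
    print(v,a+1,b+1,r[318:358:2])
    print(ray("",a+.5,v,.15,c),ray("",b+.5,v,.15,c))
print([int(k) for k in g[94:114,337]])
for u,v in [(337,103.5),(318,61),(371,61),(214,165),(449,163)]: print(u,v,ray("",u,v,.15,c))
```

```text
72 324 351 [97 96 88 51 49 52 47 49 48 51 50 50 49 48 49 51 61 94 95 93]
[0.54611919 0.11776653 0.15      ] [0.56450777 0.11910567 0.15      ]
80 324 351 [97 95 93 50 47 49 47 48 51 49 46 48 47 47 49 48 62 95 95 92]
[0.54650813 0.11260264 0.15      ] [0.56502647 0.11395141 0.15      ]
88 324 351 [94 94 91 51 46 46 50 47 46 47 49 47 49 48 50 48 65 94 94 90]
[0.5469026  0.10736535 0.15      ] [0.56555255 0.10872388 0.15      ]
96 324 351 [95 93 94 54 43 47 53 47 47 47 48 50 47 46 49 47 64 89 92 91]
[0.54730272 0.10205307 0.15      ] [0.56608616 0.10342151 0.15      ]
[51, 48, 49, 47, 42, 51, 47, 49, 55, 63, 77, 83, 95, 92, 91, 94, 90, 96, 91, 94]
337 103.5 [0.5571384 0.0976922 0.15     ]
318 61 [0.54188299 0.12447967 0.15      ]
371 61 [0.57763397 0.12708277 0.15      ]
214 165 [0.46980262 0.04694655 0.15      ]
449 163 [0.64375637 0.06115996 0.15      ]
```

Run:
```python
from h import *
c={"intrinsics":manip.calibration("wrist")["intrinsics"],"view":np.load("w3.npy")}
o=manip.get_obs();R=Ro.from_quat(o["ee_rot"]);p=o["position"]
for x in(-.008,.008):
  for y in(-.048,.048):
    for z in(-.029,.055): print((x,y,z),proj("",p+R.apply([x,y,z]),c).round(1))
im=cv2.imread("pics/w3.png")
for v in (152,185,210,240,340): print(v,[int(k) for k in im[v,296:352,2]])
print([int(k) for k in im[140:232:2,321,2]],[int(k) for k in im[330:396:2,321,2]])
plan([.5532,.1486,.225],4.4,6)
```

```text
(-0.008, -0.048, -0.029) [297.4 187.5]
(-0.008, -0.048, 0.055) [306.8 144. ]
(-0.008, 0.048, -0.029) [302.  398.5]
(-0.008, 0.048, 0.055) [308.5 287.9]
(0.008, -0.048, -0.029) [343.7 187.5]
(0.008, -0.048, 0.055) [334.6 144. ]
(0.008, 0.048, -0.029) [338.9 398.6]
(0.008, 0.048, 0.055) [332.6 287.9]
152 [77, 82, 77, 82, 75, 76, 78, 89, 85, 78, 60, 58, 61, 56, 63, 65, 63, 59, 64, 59, 64, 63, 60, 60, 63, 60, 61, 57, 57, 64, 60, 67, 62, 57, 61, 61, 57, 59, 61, 62, 74, 79, 80, 77, 84, 84, 78, 86, 79, 78, 84, 83, 81, 82, 79, 84]
185 [151, 156, 158, 130, 90, 63, 54, 64, 62, 58, 60, 60, 62, 61, 65, 64, 61, 67, 65, 63, 66, 60, 66, 67, 72, 67, 71, 66, 66, 74, 72, 70, 72, 68, 67, 67, 68, 64, 74, 68, 70, 75, 70, 74, 72, 70, 66, 66, 62, 87, 114, 128, 133, 126, 129, 131]
210 [155, 151, 118, 88, 85, 91, 101, 102, 101, 103, 99, 98, 101, 101, 101, 96, 104, 95, 101, 100, 101, 100, 102, 99, 103, 103, 102, 103, 100, 104, 100, 101, 107, 104, 103, 101, 106, 104, 105, 100, 104, 108, 105, 108, 108, 98, 100, 101, 125, 137, 141, 136, 138, 135, 128, 139]
240 [64, 60, 55, 66, 80, 91, 96, 102, 100, 102, 99, 100,
[... 260 characters left out ...]
5, 98, 97, 99, 98, 98, 94, 97, 103, 95, 96, 94, 100, 95, 98, 96, 97, 96, 99, 96, 98, 101, 95, 92, 96, 94, 95, 97, 92, 95, 98, 91, 89, 78, 49, 29, 33, 26, 47, 50, 42, 17, 14, 24, 16]
[86, 81, 76, 76, 61, 58, 60, 65, 59, 58, 64, 62, 67, 62, 62, 66, 61, 66, 59, 68, 66, 67, 69, 62, 69, 71, 95, 106, 100, 100, 99, 97, 103, 103, 101, 103, 101, 99, 102, 104, 101, 90, 85, 98, 103, 104] [77, 79, 85, 92, 97, 98, 102, 98, 100, 94, 115, 148, 149, 145, 148, 145, 152, 144, 144, 148, 145, 146, 144, 146, 146, 94, 128, 14, 12, 9, 18, 22, 4]
clock
7.0
pos
[0.5506 0.03   0.258 ]
dr/row
[ 0.    0.   -0.05]
[1.9, -19.7, 5.5]
[1.9, -19.7, 5.5]
[1.9, -19.7, 5.5]
[1.9, -19.7, 5.5]
[1.9, -19.7, 5.5]
[1.9, -19.7, 5.5]
```

Request:
{"api": "servo_tool", "payload": {
  "moves": [
    {"travel":[2,-10,3],"dr":[0,0,-0.2]},
    {"travel":[2,-25,5],"dr":[0,0,0]},
    {"travel":[2,-25,7],"dr":[0,0,0]},
    {"travel":[2,-25,7],"dr":[0,0,0]},
    {"travel":[2,-20,7],"dr":[0,0,0]},
    {"travel":[1,-14,7],"dr":[0,0,0]},
    {"travel":[0,0,2],"dr":[0,0,0]},
    {"travel":[0,0,0],"dr":[0,0,0]},
    {"travel":[0,0,0],"dr":[0,0,0]}
  ]
}}

```text
clock: 8.12
position: [0.553, 0.1494, 0.2205]
ee_rot: [0.999, 0.037, 0.0, 0.0]
ft_force: [-1.1, -0.8, -1.6]
grip_width: 0.183
```

Run:
```python
from h import *
plan([.5532,.1498,.212],4.4,1)
o=manip.get_obs();print(o["ft_force"],o["torque"],o["ee_rot"])
cv2.imwrite("pics/s4.png",cv2.resize(manip.camera("side")[60:200,230:400],None,fx=4,fy=4,interpolation=cv2.INTER_CUBIC))
```

```text
clock
8.125
pos
[0.553  0.1494 0.2205]
dr/row
[ 0.02 -0.03 -0.12]
[0.2, -0.4, 8.5]
[-1.11370939 -0.78722231 -1.57666596] [-0.04168119  0.02097154 -0.0056986 ] [9.99301439e-01 3.73703217e-02 2.33128911e-04 1.98937339e-04]
```

View pics/s4.png

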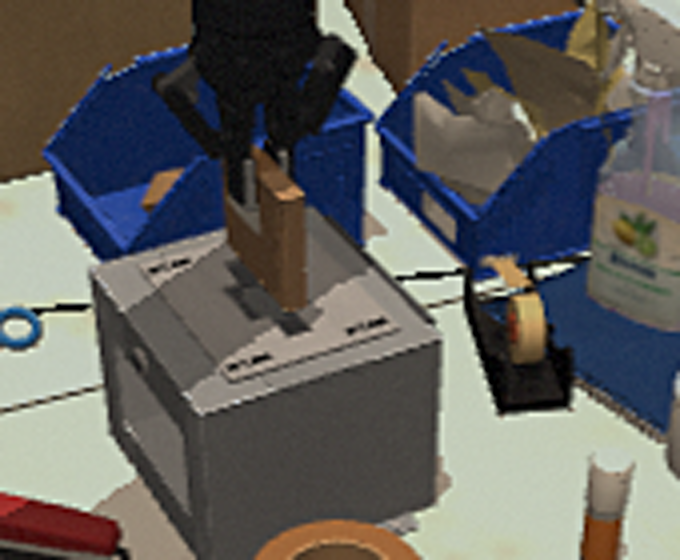

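Request:
{"api": "servo_tool", "payload": {
  "moves": [
    {"travel":[0,0,4],"dr":[0,0,0]},
    {"travel":[0,0,3],"dr":[0,0,0]},
    {"travel":[0,0,2],"dr":[0,0,0]},
    {"travel":[0,0,1],"dr":[0,0,0]},
    {"travel":[0,0,1],"dr":[0,0,0]},
    {"travel":[0,0,1],"dr":[0,0,0]},
    {"travel":[0,0,0],"dr":[0,0,0]}
  ]
}}

```text
clock: 9.05
position: [0.5526, 0.1504, 0.2083]
ee_rot: [0.999, 0.038, 0.0, 0.0]
ft_force: [0.3, 0.5, -1.5]
grip_width: 0.176
```

Request:
{"api": "servo_tool", "payload": {
  "moves": [
    {"travel":[0,0,1],"dr":[0,0,0]},
    {"travel":[0,0,1],"dr":[0,0,0]},
    {"travel":[0,0,1],"dr":[0,0,0]},
    {"travel":[0,0,0],"dr":[0,0,0]}
  ]
}}

```text
clock: 9.55
position: [0.5526, 0.1504, 0.2052]
ee_rot: [0.999, 0.038, -0.0, 0.0]
ft_force: [-0.2, 0.0, -0.3]
grip_width: 0.178
```

Request:
{"api": "servo_tool", "payload": {
  "moves": [
    {"travel":[0,0,1],"dr":[0,0,0]},
    {"travel":[0,0,1],"dr":[0,0,0]},
    {"travel":[0,0,0],"dr":[0,0,0]}
  ]
}}

```text
clock: 9.93
position: [0.5526, 0.1504, 0.2032]
ee_rot: [0.999, 0.038, -0.0, 0.0]
ft_force: [1.2, -0.2, -1.2]
grip_width: 0.181
```

Request:
{"api": "servo_tool", "payload": {
  "moves": [
    {"travel":[0,0,1],"dr":[0,0,0]},
    {"travel":[0,0,0],"dr":[0,0,0]}
  ]
}}

```text
clock: 10.18
position: [0.5526, 0.1504, 0.2022]
ee_rot: [0.999, 0.038, -0.0, 0.0]
ft_force: [0.9, -0.0, -0.8]
grip_width: 0.178
```

Request:
{"api": "servo_tool", "payload": {
  "moves": [
    {"travel":[0,0,1],"dr":[0,0,0]},
    {"travel":[0,0,1],"dr":[0,0,0]},
    {"travel":[0,0,1],"dr":[0,0,0]},
    {"travel":[0,0,0],"dr":[0,0,0]}
  ]
}}

```text
clock: 10.68
position: [0.5527, 0.1504, 0.1996]
ee_rot: [0.999, 0.038, 0.0, 0.0]
ft_force: [-2.2, -0.5, 1.7]
grip_width: 0.181
```

Request:
{"api": "servo_tool", "payload": {
  "moves": [
    {"travel":[0,0,1.5],"dr":[0,0,0]},
    {"travel":[0,0,1.5],"dr":[0,0,0]},
    {"travel":[0,0,1.5],"dr":[0,0,0]},
    {"travel":[0,0,0],"dr":[0,0,0]}
  ]
}}

```text
clock: 11.18
position: [0.553, 0.1505, 0.1953]
ee_rot: [0.999, 0.038, 0.001, -0.0]
ft_force: [-1.0, -0.7, 5.3]
grip_width: 0.18
```

Request:
{"api": "servo_tool", "payload": {
  "moves": [
    {"travel":[0,0,1.5],"dr":[0,0,0]},
    {"travel":[0,0,1.5],"dr":[0,0,0]},
    {"travel":[0,0,1.5],"dr":[0,0,0]},
    {"travel":[0,0,0],"dr":[0,0,0]}
  ]
}}

```text
clock: 11.68
position: [0.5527, 0.1505, 0.1903]
ee_rot: [0.999, 0.038, 0.0, -0.0]
ft_force: [-0.7, 0.4, 2.9]
grip_width: 0.178
```

Request:
{"api": "servo_tool", "payload": {
  "moves": [
    {"travel":[0,0,1.5],"dr":[0,0,0]},
    {"travel":[0,0,1.5],"dr":[0,0,0]},
    {"travel":[0,0,1.5],"dr":[0,0,0]},
    {"travel":[0,0,0],"dr":[0,0,0]}
  ]
}}

```text
clock: 12.18
position: [0.5525, 0.1502, 0.1854]
ee_rot: [0.999, 0.038, -0.0, 0.0]
ft_force: [-0.2, 0.3, 0.2]
grip_width: 0.179
```

Low forces; continuing down.

Request:
{"api": "servo_tool", "payload": {
  "moves": [
    {"travel":[0,0,2],"dr":[0,0,0]},
    {"travel":[0,0,2],"dr":[0,0,0]},
    {"travel":[0,0,2],"dr":[0,0,0]},
    {"travel":[0,0,2],"dr":[0,0,0]},
    {"travel":[0,0,0],"dr":[0,0,0]}
  ]
}}

```text
clock: 12.8
position: [0.5525, 0.1503, 0.1774]
ee_rot: [0.999, 0.038, -0.0, 0.0]
ft_force: [0.7, -0.5, -1.9]
grip_width: 0.182
```

Request:
{"api": "servo_tool", "payload": {
  "moves": [
    {"travel":[0,0,2],"dr":[0,0,0]},
    {"travel":[0,0,2],"dr":[0,0,0]},
    {"travel":[0,0,2],"dr":[0,0,0]},
    {"travel":[0,0,2],"dr":[0,0,0]},
    {"travel":[0,0,2],"dr":[0,0,0]},
    {"travel":[0,0,2],"dr":[0,0,0]},
    {"travel":[0,0,0],"dr":[0,0,0]}
  ]
}}

```text
clock: 13.68
position: [0.5525, 0.1503, 0.1655]
ee_rot: [0.999, 0.038, -0.0, 0.0]
ft_force: [0.0, 0.5, -0.9]
grip_width: 0.181
```

Request:
{"api": "servo_tool", "payload": {
  "moves": [
    {"travel":[0,0,2],"dr":[0,0,0]},
    {"travel":[0,0,2],"dr":[0,0,0]},
    {"travel":[0,0,2],"dr":[0,0,0]},
    {"travel":[0,0,2],"dr":[0,0,0]},
    {"travel":[0,0,0],"dr":[0,0,0]},
    {"travel":[0,0,0],"dr":[0,0,0]},
    {"travel":[0,0,0],"dr":[0,0,0]}
  ]
}}

```text
clock: 14.55
position: [0.5525, 0.1503, 0.1576]
ee_rot: [0.999, 0.038, -0.0, 0.0]
ft_force: [0.6, 0.8, -2.1]
grip_width: 0.184
```

Request:
{"api": "servo_tool", "payload": {
  "moves": [
    {"travel":[0,0,0],"dr":[0,0,0]},
    {"travel":[0,0,0],"dr":[0,0,0]},
    {"travel":[0,0,0],"dr":[0,0,0]},
    {"travel":[0,0,0],"dr":[0,0,0]},
    {"travel":[0,0,0],"dr":[0,0,0]}
  ],
  "claw": 0.6
}}

```text
clock: 15.18
position: [0.5526, 0.1504, 0.1578]
ee_rot: [0.999, 0.038, 0.0, 0.0]
ft_force: [-0.9, -0.8, 0.3]
grip_width: 0.398
```

Request:
{"api": "servo_tool", "payload": {
  "moves": [
    {"travel":[0,0,-8],"dr":[0,0,0]},
    {"travel":[0,0,-15],"dr":[0,0,0]},
    {"travel":[0,0,-20],"dr":[0,0,0]},
    {"travel":[0,0,-10],"dr":[0,0,0]},
    {"travel":[0,0,0],"dr":[0,0,0]},
    {"travel":[0,0,0],"dr":[0,0,0]}
  ]
}}

```text
clock: 15.92
position: [0.5524, 0.1502, 0.2103]
ee_rot: [0.999, 0.038, -0.0, 0.0]
ft_force: [-0.3, -0.1, 1.3]
grip_width: 0.4
```

Run:
```python
from h import *
o=manip.get_obs();print(o["position"],o["ft_force"],o["grip_width"])
s=cv2.resize(manip.camera("side")[60:200,230:400],(510,420),interpolation=cv2.INTER_CUBIC)
w=manip.camera("wrist")[100:380,180:460]
m=np.zeros((420,790,3),np.uint8);m[:,:510]=s;m[:280,510:]=w
cv2.imwrite("pics/m5.png",m)
```

```text
[0.55241125 0.15017691 0.21033989] [-0.34498482 -0.11989104  1.25986947] 0.40022190577459127
```

View pics/m5.png

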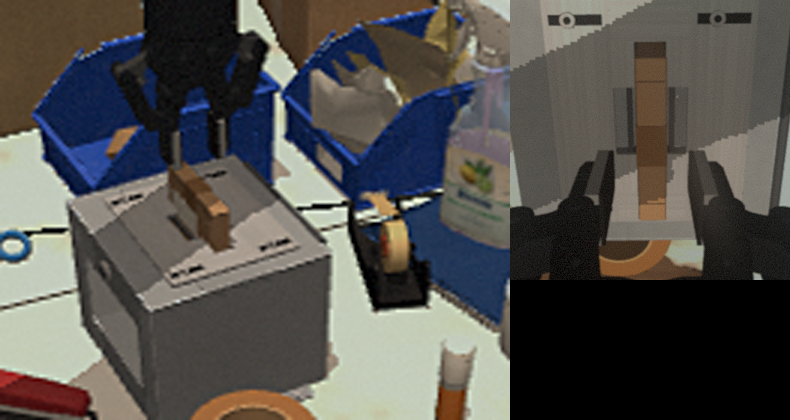

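Request:
{"api": "servo_tool", "payload": {
  "moves": [
    {"travel":[0,0.5,0],"dr":[0,0,0]},
    {"travel":[0,0.5,0],"dr":[0,0,0]},
    {"travel":[0,0,0],"dr":[0,0,0]},
    {"travel":[0,0,0],"dr":[0,0,0]},
    {"travel":[0,0,4],"dr":[0,0,0]},
    {"travel":[0,0,5],"dr":[0,0,0]},
    {"travel":[0,0,5],"dr":[0,0,0]},
    {"travel":[0,0,3],"dr":[0,0,0]},
    {"travel":[0,0,0],"dr":[0,0,0]}
  ],
  "claw": 1
}}

```text
clock: 17.15
position: [0.5526, 0.1493, 0.1935]
ee_rot: [0.999, 0.038, -0.0, 0.0]
ft_force: [-0.5, -0.4, 0.4]
grip_width: 0.0
```

Request:
{"api": "servo_tool", "payload": {
  "moves": [
    {"travel":[0,0,1.5],"dr":[0,0,0]},
    {"travel":[0,0,1.5],"dr":[0,0,0]},
    {"travel":[0,0,1.5],"dr":[0,0,0]},
    {"travel":[0,0,1.5],"dr":[0,0,0]},
    {"travel":[0,0,1.5],"dr":[0,0,0]},
    {"travel":[0,0,1.5],"dr":[0,0,0]},
    {"travel":[0,0,0],"dr":[0,0,0]}
  ]
}}

```text
clock: 18.02
position: [0.5527, 0.1493, 0.1847]
ee_rot: [0.999, 0.038, -0.0, 0.0]
ft_force: [0.3, 0.2, -0.5]
grip_width: -0.001
```

Request:
{"api": "servo_tool", "payload": {
  "moves": [
    {"travel":[0,0,1.5],"dr":[0,0,0]},
    {"travel":[0,0,1.5],"dr":[0,0,0]},
    {"travel":[0,0,1.5],"dr":[0,0,0]},
    {"travel":[0,0,1.5],"dr":[0,0,0]},
    {"travel":[0,0,0],"dr":[0,0,0]}
  ]
}}

```text
clock: 18.65
position: [0.5526, 0.1493, 0.1786]
ee_rot: [0.999, 0.038, -0.0, 0.0]
ft_force: [-0.9, 1.2, 0.2]
grip_width: -0.0
```

Request:
{"api": "servo_tool", "payload": {
  "moves": [
    {"travel":[0,0,1.5],"dr":[0,0,0]},
    {"travel":[0,0,1.5],"dr":[0,0,0]},
    {"travel":[0,0,1.5],"dr":[0,0,0]},
    {"travel":[0,0,1.5],"dr":[0,0,0]},
    {"travel":[0,0,0],"dr":[0,0,0]}
  ]
}}

```text
clock: 19.27
position: [0.5526, 0.1493, 0.1726]
ee_rot: [0.999, 0.038, -0.0, 0.0]
ft_force: [0.4, -0.2, 0.3]
grip_width: 0.002
```

Request:
{"api": "servo_tool", "payload": {
  "moves": [
    {"travel":[0,0,2],"dr":[0,0,0]},
    {"travel":[0,0,2],"dr":[0,0,0]},
    {"travel":[0,0,2],"dr":[0,0,0]},
    {"travel":[0,0,2],"dr":[0,0,0]},
    {"travel":[0,0,2],"dr":[0,0,0]},
    {"travel":[0,0,0],"dr":[0,0,0]}
  ]
}}

```text
clock: 20.02
position: [0.5525, 0.1493, 0.1625]
ee_rot: [0.999, 0.038, -0.0, 0.0]
ft_force: [0.3, -0.2, 0.9]
grip_width: -0.004
```

Request:
{"api": "servo_tool", "payload": {
  "moves": [
    {"travel":[0,0,2],"dr":[0,0,0]},
    {"travel":[0,0,2],"dr":[0,0,0]},
    {"travel":[0,0,2],"dr":[0,0,0]},
    {"travel":[0,0,2],"dr":[0,0,0]},
    {"travel":[0,0,2],"dr":[0,0,0]},
    {"travel":[0,0,0],"dr":[0,0,0]}
  ]
}}

```text
clock: 20.78
position: [0.5526, 0.1493, 0.1526]
ee_rot: [0.999, 0.038, -0.0, 0.0]
ft_force: [1.3, 0.2, 0.2]
grip_width: 0.002
```

Request:
{"api": "servo_tool", "payload": {
  "moves": [
    {"travel":[0,0,2],"dr":[0,0,0]},
    {"travel":[0,0,2],"dr":[0,0,0]},
    {"travel":[0,0,2],"dr":[0,0,0]},
    {"travel":[0,0,2],"dr":[0,0,0]},
    {"travel":[0,0,2],"dr":[0,0,0]},
    {"travel":[0,0,0],"dr":[0,0,0]}
  ]
}}

```text
clock: 21.52
position: [0.5526, 0.1493, 0.1425]
ee_rot: [0.999, 0.038, -0.0, 0.0]
ft_force: [-0.1, -1.2, -0.6]
grip_width: 0.002
```

Request:
{"api": "servo_tool", "payload": {
  "moves": [
    {"travel":[0,0,2],"dr":[0,0,0]},
    {"travel":[0,0,2],"dr":[0,0,0]},
    {"travel":[0,0,2],"dr":[0,0,0]},
    {"travel":[0,0,2],"dr":[0,0,0]},
    {"travel":[0,0,2],"dr":[0,0,0]},
    {"travel":[0,0,0],"dr":[0,0,0]}
  ]
}}

```text
clock: 22.28
position: [0.5525, 0.1493, 0.1325]
ee_rot: [0.999, 0.038, -0.0, 0.0]
ft_force: [-0.3, -1.3, -0.8]
grip_width: -0.0
```

Request:
{"api": "servo_tool", "payload": {
  "moves": [
    {"travel":[0,0,2],"dr":[0,0,0]},
    {"travel":[0,0,2],"dr":[0,0,0]},
    {"travel":[0,0,2],"dr":[0,0,0]},
    {"travel":[0,0,1],"dr":[0,0,0]},
    {"travel":[0,0,0],"dr":[0,0,0]}
  ]
}}

```text
clock: 22.9
position: [0.5527, 0.1493, 0.1257]
ee_rot: [0.999, 0.038, -0.0, 0.0]
ft_force: [-0.8, -0.5, 0.3]
grip_width: 0.0
```

Retreat upward and look.

Request:
{"api": "servo_tool", "payload": {
  "moves": [
    {"travel":[0,0,-5],"dr":[0,0,0]},
    {"travel":[0,0,-15],"dr":[0,0,0]},
    {"travel":[0,0,-25],"dr":[0,0,0]},
    {"travel":[0,0,-35],"dr":[0,0,0]},
    {"travel":[0,0,-25],"dr":[0,0,0]},
    {"travel":[0,0,-10],"dr":[0,0,0]},
    {"travel":[0,0,0],"dr":[0,0,0]},
    {"travel":[0,0,0],"dr":[0,0,0]}
  ]
}}

```text
clock: 23.9
position: [0.5523, 0.1491, 0.2398]
ee_rot: [0.999, 0.038, -0.001, 0.0]
ft_force: [0.8, 0.2, -1.1]
grip_width: -0.004
```

Run:
```python
from h import *
o=manip.get_obs();print(o["position"],o["ft_force"],o["clock"])
S=manip.camera("side");cv2.imwrite("pics/side_raw.png",S)
s=cv2.resize(S[100:210,240:345],(525,550),interpolation=cv2.INTER_CUBIC)
w=manip.camera("wrist")[100:380,185:460]
m=np.zeros((550,800,3),np.uint8);m[:,:525]=s;m[:280,525:]=w
cv2.imwrite("pics/m6.png",m)
```

```text
[0.55228301 0.14913847 0.23977309] [ 0.77007285  0.18031642 -1.06143752] 23.9
```

View pics/m6.png

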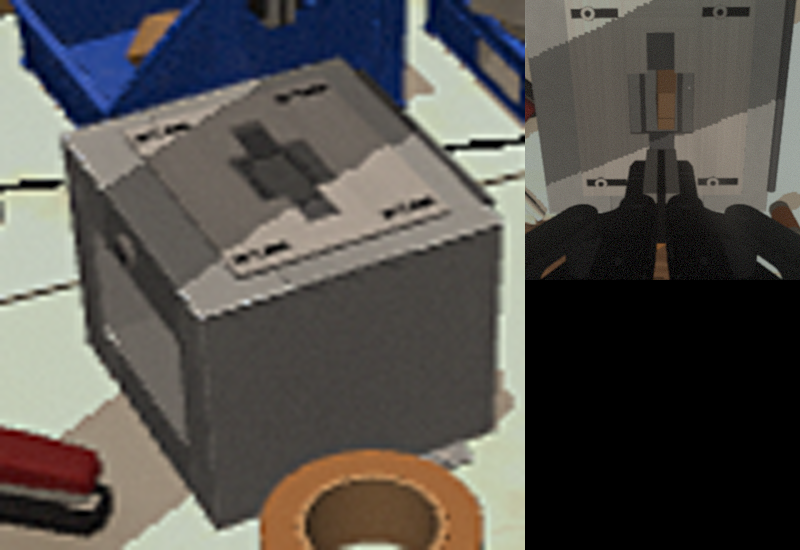

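Request:
{"api": "servo_tool", "payload": {
  "moves": [
    {"travel":[0,15,-3],"dr":[0,0,0]},
    {"travel":[0,30,-5],"dr":[0,0,0]},
    {"travel":[0,25,0],"dr":[0,0,0]},
    {"travel":[0,10,0],"dr":[0,0,0]},
    {"travel":[0,0,0],"dr":[0,0,0]},
    {"travel":[0,0,0],"dr":[0,0,0]}
  ]
}}

```text
clock: 24.75
position: [0.5586, 0.0707, 0.2488]
ee_rot: [0.999, 0.039, -0.0, -0.0]
ft_force: [-1.1, -0.8, 1.0]
grip_width: -0.0
```

Run:
```python
from h import *
c=manip.calibration("wrist");o=manip.get_obs();print(o["position"])
W=manip.camera("wrist");np.save("w7.npy",c["view"]);cv2.imwrite("pics/w7raw.png",W)
for z in (.007,.05): print(z,proj("",[.5532,.1486,z+.084],c))
u,v=proj("",[.5532,.1486,.15],c).astype(int);x0=max(u-70,0);y0=max(v-70,0);print(x0,y0)
w=cv2.resize(W[y0:y0+150,x0:x0+140],None,fx=4,fy=4,interpolation=cv2.INTER_CUBIC)
cv2.imwrite("pics/w7.png",cv2.convertScaleAbs(w,alpha=1.5))
```

```text
[0.55858391 0.07071247 0.24882249]
0.007 [321.35799991  85.2438395 ]
0.05 [321.45448928  86.30262983]
251 16
```

View pics/w7.png

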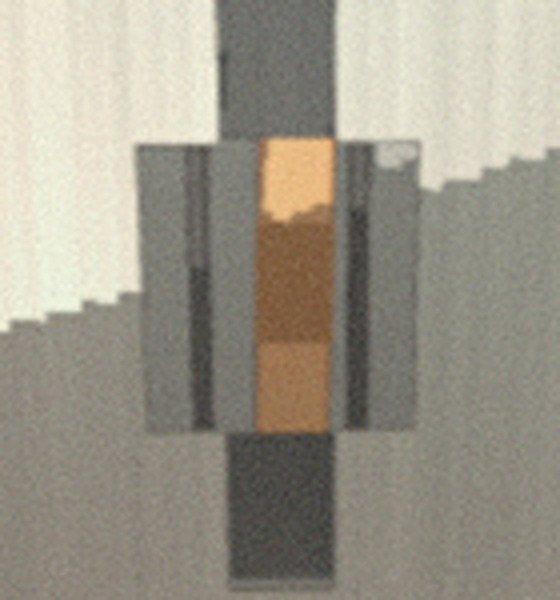

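Run:
```python
from h import *
K=manip.calibration("wrist")["intrinsics"];V7=np.load("w7.npy")
V6=V7.copy();d=np.array([.5523,.1491,.2398])-[.55858,.07071,.24882];V6[:3,3]-=V7[:3,:3]@d
m=cv2.imread("pics/m6.png");W=cv2.imread("pics/w7raw.png")
print([int(k) for k in m[64:132,663:669,2].mean(1)]);print([int(k) for k in W[48:128,321:327,2].mean(1)])
for v6,v7 in((192,101.7),(193,101.7),(194,101.7)):
    X=cv2.triangulatePoints(K@V6[:3],K@V7[:3],np.array([[326.],[v6]]),np.array([[324.],[v7]]));print(X[:3,0]/X[3,0])
t=manip.camera("top");a=cv2.imread("pics/top0.png")
df=cv2.absdiff(t,a).max(2);n,_,st,_=cv2.connectedComponentsWithStats(cv2.morphologyEx((df>50).astype(np.uint8),cv2.MORPH_OPEN,np.ones((3,3),np.uint8)))
print(st[1:][st[1:,4]>15])
```

```text
[53, 55, 50, 51, 54, 60, 78, 80, 79, 81, 81, 79, 79, 82, 80, 80, 82, 79, 79, 81, 79, 81, 80, 79, 79, 81, 80, 77, 81, 91, 97, 97, 98, 98, 98, 99, 99, 97, 99, 97, 98, 96, 99, 99, 97, 98, 97, 98, 99, 97, 98, 97, 97, 93, 80, 95, 98, 100, 96, 99, 98, 98, 98, 99, 95, 85, 73, 52]
[75, 78, 112, 150, 157, 155, 155, 156, 155, 154, 155, 153, 156, 155, 154, 154, 156, 155, 154, 156, 149, 136, 123, 107, 90, 85, 85, 86, 85, 84, 86, 83, 85, 86, 86, 85, 83, 85, 85, 85, 85, 84, 84, 84, 84, 86, 85, 84, 85, 82, 86, 84, 82, 90, 100, 103, 103, 103, 105, 102, 103, 102, 104, 102, 104, 103, 102, 102, 103, 102, 100, 103, 100, 101, 104, 93, 64, 49, 47, 52]
[0.55741191 0.13534124 0.0845088 ]
[0.55735351 0.13555171 0.08806348]
[0.55729638 0.13575763 0.09154123]
[[ 201  125   49   48  789]
 [ 248  144    9   18   57]
 [ 245  150    4    7   21]
 [ 214  154    8   15   53]
 [ 246  165    8    5   34]
 [ 261  173   10   18   78]
 [ 241  190   29   51  343]
 [ 267  193   10   27  154]
 [ 230  196   17   10   94]
 [ 229  214    5   10   36]
 [ 340  220   32    7  158]
 [ 271  230   43   85 1328]
 [ 238  242   20   20  254]
 [ 248  254   15   20  186]
 [ 274  273   12   12   70]
 [ 250  274   33   81 1374]
 [ 283  317    4   11   38]
 [ 431  323    8    5   29]
 [ 311  324   14   27  206]
 [ 463  326  171   74 6242]
 [ 526  338    9    7   47]
 [ 325  363   18   37  346]
 [ 282  370   32   30  625]
 [ 249  385    3    6   18]
 [ 250  388   17   10  104]
 [ 264  392   17    8   73]]
```

```bash
python3 -c "
from workcell import manip
o=manip.get_obs();print(o['clock'],o['ft_force'],abs(o['joint_velocities']).max());print(manip.hand_in())"
```

```text
24.85 [0.05258806 0.57506967 0.98274222] 0.004565507492582355
the job is handed in; nothing more can be done
None
```

The slim carton is in the drop box and the job is handed in at 24.9 s of the 69 s allowed.

- **Grasp and approach:** I gripped it in the rack's near compartment and lifted it clear. I found the slot at about (0.553, 0.149) m and turned the carton 4.4° to match it.
- **Posting:** I fed it in 1–2 mm steps; the highest force read at the end of any step was about 5 N, at the shutters. I paused with its lower edge about 48 mm below the plate by arm position, then let go. I then followed it down with shut fingertips to about 24 mm below the plate.
- **Is it on the bottom?** Two wrist views put the carton's top at about 0.088 m, against about 0.091 m expected when it stands on the floor of the box. The shutters also looked closed above it.
- **Pushing force:** The fingertips read almost no force on the way down, so I can't say when the carton left the shutters; it may have slid down by itself.
- **Bystanders:** The before-and-after top pictures differ at the emptied compartment. The rest of the differences look like the arm and its shadow, but I didn't check each one. I measured no bystander's position directly.
- **At hand-in:** The arm was still, clear of everything, with a force reading of about 1 N.

I viewed nine pictures.

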